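# Set the nozzle flushing station to the green pot

### The arm

A 6-joint arm with a two-finger parallel gripper is mounted at the origin on the work surface; the furniture and walls round the work are solid. World frame = base frame: x ahead of the robot, y to its left, z up, the work surface at z = 0. Lengths are in m, angles in degrees, forces in N, time in s.
With the tool pointing down it reaches from about 0.275 to 0.75 m from the base axis. Payload 10.2 kg.
Tool frame: the origin (TCP) lies on the centre line of the jaws, within the pads' length; the fingertips stand 25 mm ahead of it and the grasp point (between the pads) lies 6 mm ahead of it (robot.finger_overhang is the z of the fingertips in the tool frame, in m); z points along the fingers, y is the line along which they close (so a half turn about z gives the same grasp; the last joint's range is limited). The gripper opens to 85 mm and grips with 20 to 120 N. Pads are 22 mm wide; open, the fingers measure 114 mm over their backs; the gripper's body (76 mm by 85 mm) begins 54 mm behind the grasp point. The pads swing forward as they close: fully open they stand 13 mm farther back than shut.
Start: joints at [-77.372, 17.928, 85.812, -0, 76.261, -12.8], TCP at [0.225, -0.474, 0.256] pointing down, gripper open.
Joint ranges: [-168.41, 168.41], [-55.51, 124.54], [10.69, 146.95], [-70.63, 250.63], [1, 178], [-165.06, 165.06]. Speed limits (degrees/s): [136.94, 136.94, 172.46, 180, 180, 180].

### API

Orientations are given as [roll, pitch, yaw] about the fixed x, y, z axes, in that order (R = Rz(yaw) Ry(pitch) Rx(roll)).
In Python, from station import robot gives the robot as it stands.
- The arm moves only by the tool servo_tool, never from a script. Its argument "targets" is a list of rows, each an object with "gripper": the opening, from 0 (shut) to 1 (fully open); "travel": the shift along the world's x, y, z normalised to -1 to 1, where 1 is 500 mm, a list of three; "roll": the turn about the world's z normalised to -1 to 1, where 1 is 360 degrees. A call has 1 to 5 rows; each row is the pose to reach, as a shift and turn from the pose commanded when the call began, turning the shorter way round; what a row does not reach only later rows make up. A row lasts 1/10 s, in which the tool goes at most 50 mm and 8.59 degrees, less where a joint would pass 70% of its speed; a pose out of reach is approached as far as the arm can. A call with a number of a shift or a turn outside -1 to 1 is refused whole. A call with a gripper value outside its range is refused whole. The fingers move at their own pace and stop on an object; the grip force is fixed at half the most. Time passes only in rows, so rows that repeat a pose let the fingers close. It gives the time, the measured TCP pose, the force, the opening and the grip force at its end, in the units of the state.
- robot.observe(): the state, without advancing time (a new reading comes with each control period).
- robot.capture(name): name is "scene" or "top"; returns a dict with "pixels" (420x560x3 uint8, red, green, blue), "z_map" (420x560 float32, m along the optical axis (not along the pixel's ray), 0 where there is no reading), "camera_matrix" (3x3 intrinsics, pixels), "extrinsics" (4x4, takes a point from world to camera coordinates). Camera axes: x right, y down, z forward; pixel columns grow to the right and rows downward; lengths in m; the calibration is good to about 2 mm. A picture is of the moment at which its call begins.
- robot.sign_off(): hands the job in; it is judged then, once.
The state is a dict: "clock": time; "q": joint angles; "dq": joint speeds; "effort": joint torques, N m; "position": TCP position; "eef_rot": TCP orientation; "force": force on the tool from outside, world axes, zero at the start; "wrist_torque": the same for the moment, N m; "finger_gap": finger opening in m; "finger_force": force on a finger pad.
Only numpy, scipy, OpenCV 4.12 (cv2) and the standard library are available. Lean on these libraries where they do the work, as an engineer would, in place of code of your own. Each camera call takes 0.05 s, during which the arm holds its last target. There are 200 camera calls.

### The job

On the round nozzle flushing station, turn the black selector knob so that its orange pointer points straight at the green nozzle pot. The selector turns round and round without a stop: go the shorter way, and let go of the knob when it is set.

Things in the scene. Friction and masses are not known exactly. Their poses are not given: they have to be found in the camera images.
- knob_grip (a point): Grip point of the selector knob, on its vertical axis, 72 mm above the table. The knob is a black upright bar 50 mm long, 14 mm thick, 48 to 88 mm above the table, in the middle of a fixed round aluminium plate 208 mm across, 12 mm thick. x axis: along the bar towards the pointer, z up; pinch it across its 14 mm (along y). Turns with about 0.05 N m and stays where it is left.
- pointer_tip (a point): Outer end of the knob's orange pointer, 56 mm from the turning axis, 45 mm above the table. The pointer, 12 mm wide and 6 mm high, sticks out past one end of the bar, below it. x axis: outward along the pointer, z up; it turns with the knob.
- green_pot_center (a point): Centre (half-way up) of the green nozzle pot, 25 mm across, 34 mm high, its top 48 mm above the table. It is fixed on one of the plate's six ports, which lie every 60 degrees on a circle of 78 mm radius round the knob's axis. A cream and a white pot stand on other ports.
- selector (a joint): Angle of the selector in rad, growing anticlockwise as seen from above; endless, no stop or detent, reading not wrapped (near pi at the start). 0 is toward the white pot; the green pot is at 2/3 pi or at 4/3 pi (the same as -2/3 pi). At the start the pointer is 40 to 80 degrees from the green pot, on either side.
There are look-alikes about, which are no part of the job. Of the things shaped like the part that bears knob_grip, the aluminium one is meant.

How it is judged:
By the outcome, as a careful person would: the job done as asked, in the order asked, and still so for the second after the job is handed in, with the robot touching nothing.
It also fails if it takes over 29 s, if anything falls off the work surface, if the arm or the gripper's body presses on something with over 40 N, if the wrist force passes 120 N, or if a joint passes its speed limit or range.

## Working session

There is one attempt and no reset: what is moved stays moved. The work goes in short steps, Python scripts to look and compute and a tool call to move; the robot and the scene stay as the last step left them, time stands still between calls to the robot, and variables do not carry over. Pictures are saved under pics/ and viewed, at most 10 in all, crops included, and the job is handed in when it is done.

Besides the shell and the picture viewer there is one more tool, called after "Request:" by a JSON object that holds its "method" and its "body". servo_tool: Moves the arm, as the interface text tells. Scaled input: -1 to 1 covers 500 mm each way for a shift and 360 degrees each way for a turn. Its arguments: {"type":"object","properties":{"targets":{"type":"array"}},"required":["targets"]}

```bash
mkdir -p pics
cat > h.py <<'E'
import numpy as np,cv2
from station import robot
def snap(n,f):
    c=robot.capture(n); cv2.imwrite(f'pics/{f}.png',c['pixels'][:,:,::-1]); np.savez(f'{f}.npz',**c); return c
def load(f): return dict(np.load(f'{f}.npz'))
def p3(c,u,v,z=None):
    K,E=c['camera_matrix'],c['extrinsics']; R,t=E[:3,:3],E[:3,3]
    d=np.linalg.inv(K)@[u,v,1]; o=-R.T@t; w=R.T@d
    s=c['z_map'][int(round(v)),int(round(u))] if z is None else (z-o[2])/w[2]
    return o+s*w
def proj(c,p):
    E=c['extrinsics']; q=c['camera_matrix']@(E[:3,:3]@p+E[:3,3]); return q[:2]/q[2]
E
python3 - <<'E'
from h import *
a=snap('top','top1');b=snap('scene','scene1')
cv2.imwrite('pics/both1.png',cv2.resize(np.vstack([a['pixels'],b['pixels']])[:,:,::-1],(400,600)))
for c in(a,b):
    E=c['extrinsics'];print((-E[:3,:3].T@E[:3,3]).round(3),c['camera_matrix'][0,0])
s=robot.observe();print(s['clock'],s['position'],s['eef_rot'],s['finger_gap'])
E
```

```text
[0.534 0.154 0.955] 521.5375441207225
[0.224 0.671 0.685] 526.8427931337657
0.1 [ 0.22537557 -0.47393337  0.25580545] [-1.79936540e+02 -1.58945142e-02  2.54297648e+01] 0.08551822964088612
```

View pics/top1.png

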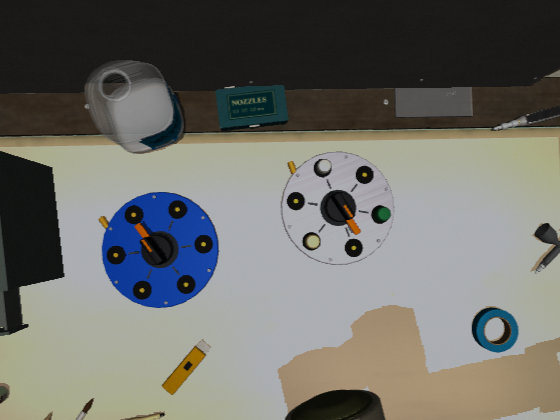

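View pics/scene1.png

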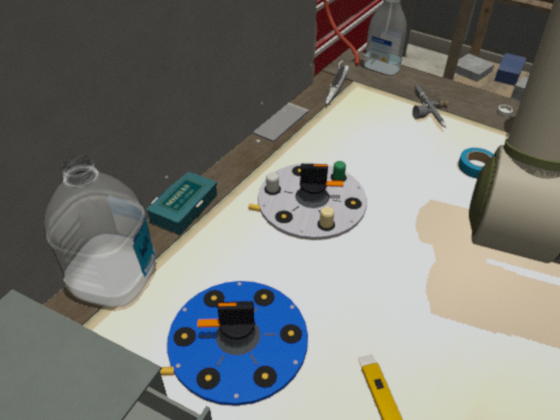

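The top view shows the aluminium station at about (338,208), with its orange pointer near (352,228), green pot (381,214), white pot (322,168) and cream pot (312,241). The scene view shows it at about (313,195), with the green pot at (339,170). The blue station is the look-alike.

Run:
```python
from h import *
a=load('top1');b=load('scene1')
A=cv2.resize(a['pixels'][145:270,275:400,::-1],(500,500),interpolation=cv2.INTER_CUBIC)
B=cv2.resize(b['pixels'][150:240,250:375,::-1],(500,360),interpolation=cv2.INTER_CUBIC)
cv2.imwrite('pics/cA.png',A);cv2.imwrite('pics/cB.png',B)
for u,v in((338,208),(450,208),(338,100)):print(p3(a,u,v,0.0))
```

```text
[0.57634127 0.0153026  0.        ]
[ 0.57121181 -0.19416208  0.        ]
[0.77767182 0.0089303  0.        ]
```

View pics/cA.png

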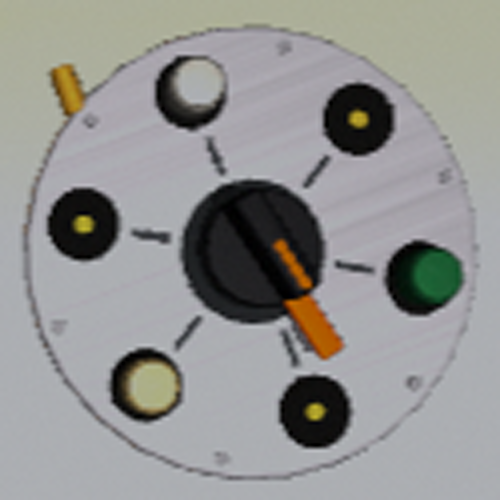

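View pics/cB.png

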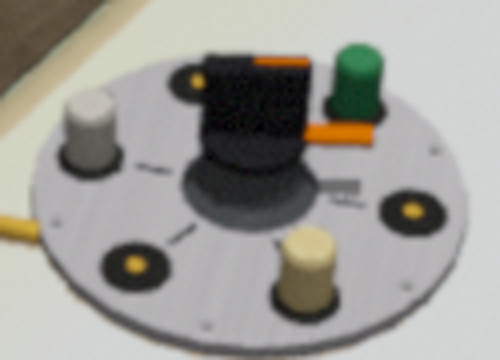

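```bash
cat > m.py <<'E'
from h import *
a=load('top1');b=load('scene1')
fa=lambda x,y:(275+(x+.5)/4-.5,145+(y+.5)/4-.5)
fb=lambda x,y:(250+(x+.5)/4-.5,150+(y+.5)/4-.5)
def tri(p,q):
    P=[c['camera_matrix']@c['extrinsics'][:3] for c in(a,b)]
    X=cv2.triangulatePoints(P[0],P[1],np.array(fa(*p)),np.array(fb(*q)));return (X[:3]/X[3]).ravel()
T={}
for n,p,q in(('green',(438,276),(359,55)),('white',(205,80),(91,103)),('cream',(150,386),(308,243)),('ptr',(329,353),(372,134)),('portR',(315,411),(412,211)),('portL',(84,224),(136,265))):
    T[n]=tri(p,q);print(n,T[n].round(4))
ports={'portR':(315,411),'portL':(84,224),'portT':(358,119)}
# centre from plate ports at z=.014 & pot tops at z=.048: fit centre+angle with r=.078
pts=[p3(a,*fa(*p),.0145)[:2] for p in ports.values()]+[p3(a,*fa(*p),.048)[:2] for p in((438,276),(205,80),(150,386))]
from scipy.optimize import least_squares
pts=np.array(pts)
k=np.arctan2(*(pts-pts.mean(0)).T[::-1]);k=np.round((k-k[3])/(np.pi/3))
f=lambda x:(x[:2]+x[3]*np.c_[np.cos(x[2]+k*np.pi/3),np.sin(x[2]+k*np.pi/3)]-pts).ravel()
d=pts[3]-pts.mean(0)
r=least_squares(f,[*pts.mean(0),np.arctan2(d[1],d[0]),.078]);c=r.x[:2]
print('centre',c,'green ang',np.degrees(r.x[2]),'r',r.x[3],'res mm',(r.fun*1e3).round(1),k)
print('plate edge centre',p3(a,*fa(250,252),.012))
for n,p,z in(('tip',(329,353),.045),('stripe_in',(280,242),.088),('stripe_out',(303,287),.088),('ptr_in',(300,308),.048)):
    w=p3(a,*fa(*p),z)[:2]-c;print(n,w.round(4),np.degrees(np.arctan2(w[1],w[0])),np.hypot(*w))
w=T['ptr'][:2]-c;print('ptr tri',np.degrees(np.arctan2(w[1],w[0])),np.hypot(*w))
# depth points of knob top & orange
h,w_=a['z_map'].shape;U,V=np.meshgrid(np.arange(w_),np.arange(h))
K,E=a['camera_matrix'],a['extrinsics'];D=np.c_[((U-K[0,2])/K[0,0]).ravel(),((V-K[1,2])/K[1,1]).ravel(),np.ones(U.size)]*a['z_map'].reshape(-1,1)
W=(D-E[:3,3])@E[:3,:3]
near=np.hypot(*(W[:,:2]-c).T)<.035
top=W[near&(W[:,2]>.075)&(W[:,2]<.1)]
x=top[:,:2];m=x.mean(0);_,s,v=np.linalg.svd(x-m);print('bar top',len(x),m,np.median(top[:,2]),np.degrees(np.arctan2(v[0,1],v[0,0])),np.ptp((x-m)@v[0]),np.ptp((x-m)@v[1]))
hsv=cv2.cvtColor(a['pixels'],cv2.COLOR_RGB2HSV).reshape(-1,3)
o=(hsv[:,0]>5)&(hsv[:,0]<20)&(hsv[:,1]>170)&(hsv[:,2]>100)&(np.hypot(*(W[:,:2]-c).T)<.065)
for nm,s in(('ptr',o&(W[:,2]<.06)),('stripe',o&(W[:,2]>.07))):
    mm=W[s].mean(0);print(nm,s.sum(),mm,np.degrees(np.arctan2(*(mm[:2]-c)[::-1])))
E
python3 m.py
```

```text
green [ 0.5641 -0.0575  0.0493]
white [0.6528 0.042  0.046 ]
cream [0.5191 0.0703 0.0494]
ptr [ 0.531  -0.0085  0.0502]
portR [ 0.5052 -0.0072  0.0162]
portL [0.5923 0.095  0.0157]
centre [0.57691174 0.01751453] green ang -100.90381160592283 r 0.0778505847797312 res mm [-0.3  0.4  0.7 -0.1 -0.2 -1.  -0.1 -0.1 -0.5  1.7  0.5 -0.9] [-1.  3.  1.  0.  2.  4.]
plate edge centre [0.57653193 0.01862315 0.012     ]
tip [-0.0471 -0.0276] -149.61943915931337 0.05455362536657821
stripe_in [ 0.0001 -0.0007] -84.08055034684317 0.000748490349633204
stripe_out [-0.019  -0.0098] -152.68900600728577 0.02138993607661783
ptr_in [-0.0271 -0.0149] -151.0991968452898 0.030906364071061572
ptr tri -150.4451194668891 0.05276952234888921
bar top 260 [0.57639608 0.01768064] 0.08598764633140749 -148.03892373840966 0.049427135266255105 0.014485439305671158
ptr 106 [ 0.5420225  -0.00382749  0.04515952] -148.5455465196242
stripe 40 [0.56730885 0.01178896 0.08704126] -149.19518383263673
```

Request:
{"method": "servo_tool", "body": {"targets": [{"gripper": 1,"travel": [0.05,0.066,0],"roll": 0},{"gripper": 1,"travel": [0.1,0.132,0],"roll": 0},{"gripper": 1,"travel": [0.15,0.198,0],"roll": 0},{"gripper": 1,"travel": [0.2,0.264,0],"roll": 0.008},{"gripper": 1,"travel": [0.25,0.33,0],"roll": 0.0155}]}}

```text
clock: 0.6
position: [0.3511, -0.3076, 0.2561]
eef_rot: [-180.0, -0.0, 31.1]
force: [0.1, 0.3, -0.5]
finger_gap: 0.0854
finger_force: 0.0
```

Request:
{"method": "servo_tool", "body": {"targets": [{"gripper": 1,"travel": [0.05,0.066,0],"roll": 0},{"gripper": 1,"travel": [0.1,0.132,0],"roll": 0},{"gripper": 1,"travel": [0.15,0.198,0],"roll": 0},{"gripper": 1,"travel": [0.2,0.264,0],"roll": 0},{"gripper": 1,"travel": [0.25,0.33,0],"roll": 0}]}}

```text
clock: 1.1
position: [0.4761, -0.1425, 0.2561]
eef_rot: [-180.0, 0.0, 31.0]
force: [-0.0, -0.4, -0.2]
finger_gap: 0.0852
finger_force: 0.0
```

Request:
{"method": "servo_tool", "body": {"targets": [{"gripper": 1,"travel": [0.05,0.08,0],"roll": 0},{"gripper": 1,"travel": [0.1,0.16,0],"roll": 0},{"gripper": 1,"travel": [0.15,0.24,0],"roll": 0},{"gripper": 1,"travel": [0.2,0.32,0],"roll": 0},{"gripper": 1,"travel": [0.2,0.32,0],"roll": 0}]}}

```text
clock: 1.6
position: [0.5767, 0.0202, 0.2553]
eef_rot: [-179.9, -0.0, 31.3]
force: [-0.2, -0.5, 0.3]
finger_gap: 0.0855
finger_force: 0.0
```

Request:
{"method": "servo_tool", "body": {"targets": [{"gripper": 1,"travel": [0,-0.005,-0.08],"roll": 0},{"gripper": 1,"travel": [0,-0.005,-0.16],"roll": 0},{"gripper": 1,"travel": [0,-0.005,-0.24],"roll": 0},{"gripper": 1,"travel": [0,-0.005,-0.25],"roll": 0},{"gripper": 1,"travel": [0,-0.005,-0.25],"roll": 0}]}}

```text
clock: 2.1
position: [0.5753, 0.013, 0.1314]
eef_rot: [-180.0, 0.1, 31.0]
force: [0.4, -0.3, -0.0]
finger_gap: 0.0852
finger_force: 0.0
```

Request:
{"method": "servo_tool", "body": {"targets": [{"gripper": 1,"travel": [0,0,-0.025],"roll": 0},{"gripper": 1,"travel": [0,0,-0.05],"roll": 0},{"gripper": 1,"travel": [0,0,-0.075],"roll": 0},{"gripper": 1,"travel": [0,0,-0.1],"roll": 0},{"gripper": 1,"travel": [0,0,-0.1],"roll": 0}]}}

```text
clock: 2.6
position: [0.5745, 0.0135, 0.0793]
eef_rot: [-179.9, 0.1, 31.0]
force: [-0.4, 0.0, -0.4]
finger_gap: 0.0855
finger_force: 0.0
```

Request:
{"method": "servo_tool", "body": {"targets": [{"gripper": 1,"travel": [0.0045,0.0085,0],"roll": 0},{"gripper": 1,"travel": [0.0045,0.0085,0],"roll": 0}]}}

```text
clock: 2.8
position: [0.5782, 0.018, 0.0818]
eef_rot: [180.0, -0.1, 31.0]
force: [-0.5, -0.1, 0.2]
finger_gap: 0.0855
finger_force: 0.0
```

```bash
python3 -c "
from h import *
s=robot.observe();print(s['position'],s['eef_rot'])
a=snap('top','t2')
b=snap('scene','s2');print(robot.observe()['position'])
A=cv2.resize(a['pixels'][145:270,275:400,::-1],(400,400),interpolation=cv2.INTER_CUBIC)
B=cv2.resize(b['pixels'][110:235,250:375,::-1],(400,400),interpolation=cv2.INTER_CUBIC)
cv2.imwrite('pics/c2.png',np.hstack([A,B]))"
```

```text
[0.57822072 0.01802427 0.08183475] [ 1.79959225e+02 -5.57000782e-02  3.10326341e+01]
[0.57800039 0.01774132 0.08179775]
```

View pics/c2.png

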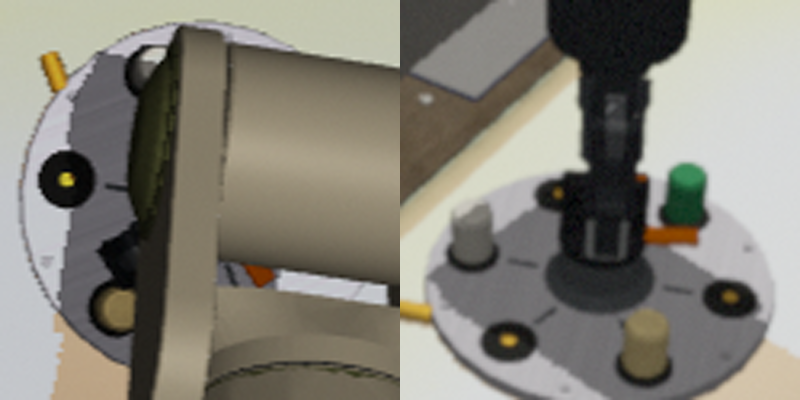

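The scene half of the picture shows the fingers straddling the bar at about (605,215), clear of the pots and the pointer at (670,237). Next I close the gripper.

Request:
{"method": "servo_tool", "body": {"targets": [{"gripper": 0.1,"travel": [0,0,0],"roll": 0},{"gripper": 0.1,"travel": [0,0,0],"roll": 0},{"gripper": 0.1,"travel": [0,0,0],"roll": 0},{"gripper": 0.1,"travel": [0,0,0],"roll": 0},{"gripper": 0.1,"travel": [0,0,0],"roll": 0}]}}

```text
clock: 3.4
position: [0.5778, 0.0175, 0.0814]
eef_rot: [180.0, -0.0, 31.0]
force: [-1.0, -3.4, 10.4]
finger_gap: 0.0133
finger_force: 61.9
```

Request:
{"method": "servo_tool", "body": {"targets": [{"gripper": 0,"travel": [0,0,0],"roll": 0},{"gripper": 0,"travel": [0,0,0],"roll": 0},{"gripper": 0,"travel": [0,0,0],"roll": 0},{"gripper": 0,"travel": [0,0,0],"roll": 0}]}}

```text
clock: 3.8
position: [0.5778, 0.0175, 0.0815]
eef_rot: [180.0, -0.0, 31.0]
force: [-0.7, -1.4, 2.5]
finger_gap: 0.0127
finger_force: 59.3
```

Request:
{"method": "servo_tool", "body": {"targets": [{"gripper": 0,"travel": [0,0,0],"roll": 0.014},{"gripper": 0,"travel": [0,0,0],"roll": 0.028},{"gripper": 0,"travel": [0,0,0],"roll": 0.042},{"gripper": 0,"travel": [0,0,0],"roll": 0.056},{"gripper": 0,"travel": [0,0,0],"roll": 0.067}]}}

```text
clock: 4.3
position: [0.5779, 0.0172, 0.0815]
eef_rot: [179.9, 0.0, 55.3]
force: [1.1, -2.2, 2.5]
finger_gap: 0.0131
finger_force: 59.2
```

Request:
{"method": "servo_tool", "body": {"targets": [{"gripper": 0,"travel": [0,0,0],"roll": 0.014},{"gripper": 0,"travel": [0,0,0],"roll": 0.028},{"gripper": 0,"travel": [0,0,0],"roll": 0.042},{"gripper": 0,"travel": [0,0,0],"roll": 0.056},{"gripper": 0,"travel": [0,0,0],"roll": 0.0665}]}}

```text
clock: 4.8
position: [0.5782, 0.0171, 0.0815]
eef_rot: [179.9, 0.0, 79.3]
force: [2.2, -3.6, 1.0]
finger_gap: 0.0131
finger_force: 59.1
```

Request:
{"method": "servo_tool", "body": {"targets": [{"gripper": 0,"travel": [0,0,0],"roll": 0},{"gripper": 0,"travel": [0,0,0],"roll": 0}]}}

```text
clock: 5.0
position: [0.5782, 0.0172, 0.0815]
eef_rot: [179.9, 0.0, 79.0]
force: [3.4, -4.3, 1.3]
finger_gap: 0.0133
finger_force: 59.1
```

Request:
{"method": "servo_tool", "body": {"targets": [{"gripper": 0.7,"travel": [0,0,0],"roll": 0},{"gripper": 0.7,"travel": [0,0,0],"roll": 0},{"gripper": 0.7,"travel": [0,0,0],"roll": 0},{"gripper": 0.7,"travel": [0,0,0],"roll": 0},{"gripper": 0.7,"travel": [0,0,0],"roll": 0}]}}

```text
clock: 5.5
position: [0.5776, 0.0177, 0.0812]
eef_rot: [-180.0, -0.0, 79.1]
force: [0.6, 0.3, 0.4]
finger_gap: 0.0599
finger_force: 0.0
```

Request:
{"method": "servo_tool", "body": {"targets": [{"gripper": 0.7,"travel": [0,0,0.06],"roll": 0},{"gripper": 0.7,"travel": [0,0,0.12],"roll": 0},{"gripper": 0.7,"travel": [0,0,0.2],"roll": 0},{"gripper": 0.7,"travel": [0,0,0.28],"roll": 0},{"gripper": 0.7,"travel": [0,0,0.36],"roll": 0}]}}

```text
clock: 6.0
position: [0.5773, 0.0177, 0.263]
eef_rot: [-180.0, -0.0, 79.1]
force: [1.2, 0.5, -1.1]
finger_gap: 0.0597
finger_force: 0.0
```

Request:
{"method": "servo_tool", "body": {"targets": [{"gripper": 0.7,"travel": [-0.05,-0.08,0],"roll": 0},{"gripper": 0.7,"travel": [-0.1,-0.16,0],"roll": 0},{"gripper": 0.7,"travel": [-0.15,-0.24,0],"roll": 0},{"gripper": 0.7,"travel": [-0.2,-0.32,0],"roll": 0},{"gripper": 0.7,"travel": [-0.25,-0.4,0],"roll": 0}]}}

```text
clock: 6.5
position: [0.4514, -0.1836, 0.2614]
eef_rot: [180.0, 0.0, 79.1]
force: [0.7, -1.2, -0.2]
finger_gap: 0.0602
finger_force: 0.0
```

Request:
{"method": "servo_tool", "body": {"targets": [{"gripper": 0.7,"travel": [-0.05,-0.08,0],"roll": 0},{"gripper": 0.7,"travel": [-0.1,-0.16,0],"roll": 0},{"gripper": 0.7,"travel": [-0.1,-0.16,0],"roll": 0}]}}

```text
clock: 6.8
position: [0.4003, -0.2661, 0.2613]
eef_rot: [-180.0, 0.1, 78.7]
force: [0.8, 0.3, -0.5]
finger_gap: 0.0596
finger_force: 0.0
```

```bash
python3 - <<'E'
from h import *
a=snap('top','top3')
cv2.imwrite('pics/cA3.png',cv2.resize(a['pixels'][145:270,275:400,::-1],(500,500),interpolation=cv2.INTER_CUBIC))
E
sed -i 's/^o=/L=load("top3");a=L;/;' m.py
python3 - <<'E'
s=open('m.py').read()
# reuse the same measurement on the new top picture
s=s.replace("a=load('top1')","a=load('top3')").replace('L=load("top3");a=L;','o=')
s=s[:s.index("for n,p,z in(('tip'")].replace("print(n,T[n]","(n,T[n]")+s[s.index("# depth points"):]
exec(s)
E
```

```text
centre [0.57691174 0.01751453] green ang -100.90381160592283 r 0.0778505847797312 res mm [-0.3  0.4  0.7 -0.1 -0.2 -1.  -0.1 -0.1 -0.5  1.7  0.5 -0.9] [-1.  3.  1.  0.  2.  4.]
plate edge centre [0.57653193 0.01862315 0.012     ]
bar top 247 [0.57664858 0.01797722] 0.08580468502226761 -100.78376386462884 0.04935841816716001 0.01409532243859267
ptr 90 [ 0.56852552 -0.02483073  0.04633716] -101.20212741494767
stripe 35 [0.57458764 0.00566925 0.08689487] -101.1007069030583
```

View pics/cA3.png

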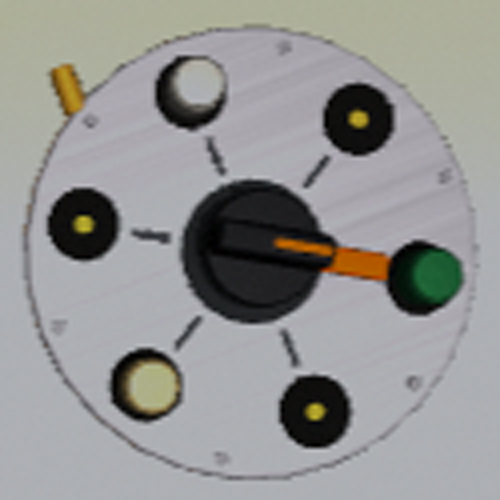

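The pointer, ending at about (388,265), points straight at the green pot at (420,275). It measures -101.0 degrees against the pot's -100.9, and the arm is clear.

```bash
python3 -c "
from station import robot
print(robot.sign_off())"
```

```text
the job is handed in; nothing more can be done
None
```

The selector knob was turned 48° anticlockwise, the shorter way, and now points at the green pot to within about half a degree by camera; the knob is released, the arm is clear, and the job is handed in at about 7 s.

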